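Line up the hand stamp over the leather

TASK

Swing the clamp lever on the steel holder open, about a quarter turn, so that the brass hand stamp is free, then lift the stamp out by its wooden grip and carry it over the top of the tool rack to the template with the oblong window (not the round one). Stop with the stamp upright and still, about one centimetre above the template's top, centred over the window and with its long side along the window's long side, touching nothing but the gripper. Finish while still holding it there; leave the lever open, keep off the tool rack with robot and stamp, and do not shift the two jars.

Things in the scene. Friction and masses are not known exactly. Their poses are not given: they have to be found in the camera images.
- holder: Dark steel socket block fixed to the bench, 110 (x) x 140 (y) x 30 mm high; origin at the centre of its underside. In the middle of its top is a rectangular socket 73 (x) x 33 (y) mm, 12 mm deep, in which the stamp stands. The clamp lever's pivot stands on it at x = -26, y = -55 mm.
- lever (a joint): Holder's clamp lever: a level steel bar turning about an upright pivot. 0 = shut: it points along the holder's +y, 3 mm over the stamp's foot on the -x side of the grip, and blocks the stamp. Grows (rad) counter-clockwise from above, towards the holder's -x, to a stop at 1.75. Stamp is free above about 0.7. Light friction (1 to 1.5 N at the knob); stays where it is left.
- lever_knob (a point): Point on the upright black round knob at the lever's free end, 16 mm in diameter, standing from 49 to 91 mm above the bench; the point is on its axis, 71 mm above the bench, 110 mm from the pivot.
- lever_hinge (a point): Point on the lever's upright pivot axis. The bar is 11 mm wide and lies 41 to 49 mm above the bench; the point is 53 mm above the bench (top of the pivot's hub, 22 mm in diameter).
- stamp: Loose hand stamp, 0.29 to 0.45 kg: a brass foot 70 (x) x 30 (y) x 20 mm high with an upright wooden grip 24 (x) x 20 (y) mm in its centre, from 20 to 70 mm above the underside. Origin at the centre of the underside, z up. It starts in the holder's socket with its underside 18 mm above the bench, its x along the holder's x, about 1.5 mm of play all round.
- oblong: Plywood template fixed to the bench, 120 (x) x 80 (y) x 18 mm high, with an oblong window 79 (x) x 39 (y) mm, 6 mm deep, in its middle, leather at the bottom. Origin at the centre of its underside; its x is the long side. This is the target.
- oblong_window (a point): Centre of the oblong window, level with the template's top, 18 mm above the bench; x along the window's long side, z up.
- round: The other plywood template, same outside, with a round window 55 mm in diameter. Not the target; fixed. Origin at the centre of its underside.
- rack: Wooden tool rack fixed to the bench between holder and templates, 280 (x) x 50 (y) mm, up to 110 mm high at the tips of its six tool handles. Origin at the centre of its underside. Do not touch.
- jar_tall: Loose glass dye jar, 52 mm in diameter, 85 mm high, beyond the rack on the holder's side. Origin at the centre of its underside.
- jar_low: Loose glass dye jar, 60 mm in diameter, 65 mm high, beyond the rack on the templates' side. Origin at the centre of its underside.
Mind the look-alikes: they are no part of the job. Leave any orange or turquoise look-alike of the oblong alone.

How it is judged:
By the outcome, as a careful person would: the job done as asked, in the order asked, and still so for the second after the job is handed in, while the arm keeps its last pose, push and grip.
It also fails if it takes over 59 s, if anything falls off the work surface, if the arm or the gripper's body presses on something with over 40 N, if the wrist force passes 120 N, or if a joint passes its speed limit or range.

ROBOT

A 6-joint arm with a two-finger parallel gripper is mounted at the origin on the work surface. World frame = base frame: x ahead of the robot, y to its left, z up, the work surface at z = 0. Lengths are in m, angles in degrees, forces in N, time in s.
With the tool pointing down it reaches from about 0.325 to 0.85 m from the base axis. Payload 15.5 kg.
Tool frame: the origin (TCP) lies midway between the tips of the shut fingers; the grasp point (between the pads) lies 19 mm behind it; z points along the fingers, y is the line along which they close (so a half turn about z gives the same grasp; the last joint's range is limited). The gripper opens to 91 mm and grips with 3 to 60 N. Pads are 32 mm wide; open, the fingers measure 118 mm over their backs; the gripper's body (76 mm by 178 mm) begins 60 mm behind the grasp point.
Start: joints at [-76.805, 28.281, 77.091, -0, 74.628, -5.472], TCP at [0.2, -0.592, 0.214] pointing down, gripper open.
Joint ranges: [-166.48, 166.48], [-47.26, 123.95], [12.59, 153.08], [-70.14, 250.14], [6.76, 159.57], [-176.63, 176.63]. Speed limits (degrees/s): [108.29, 108.29, 147.25, 172.46, 172.46, 172.46].

INTERFACE

Orientations are given as a 3x3 rotation matrix whose columns are the frame's x, y, z axes.
In Python, from bench import ctrl gives the robot as it stands. The module is installed in compiled form; this text tells all that it offers. Calls block until the motion is done:
- ctrl.goto(position, orientation): joint-space move of the TCP to a pose.
- ctrl.move_l(position, vel=0.15, ori=None, contact_N=None): straight line of the TCP; ori=None keeps the orientation; vel is the mean speed in m/s. With contact_N (N) it stops when the force on the tool has changed by that much, and returns True; else False.
- ctrl.movej(angles): joint-space move.
- ctrl.command_gripper(opening): opening from 0.0 (shut) to 1.0 (fully open); the grip force is fixed at half the most; returns when the fingers have stopped.
- ctrl.sleep(seconds).
- ctrl.ik(position, orientation): joint angles nearest the present ones, or None.
- ctrl.read_camera(name): name is "scene" or "top" or "wrist"; returns the picture (420x560x3 uint8, blue, green, red); there is no depth.
- ctrl.camera_params(name): a dict with "fx", "fy", "cx", "cy" (pixels), "pose" (4x4, takes a point from camera to world coordinates); the wrist camera has in their place "T_tool_cam" (4x4, takes a point from camera to tool coordinates, whose origin is the TCP and whose axes are the flange's). Camera axes: x right, y up, looking along -z (the intrinsics and any distortion apply to the point x, -y, -z); pixel columns grow to the right and rows downward; lengths in m; the calibration is good to about 2 mm. A picture is of the moment at which its call begins: read the wrist's pose just before it. camera_params takes no time and is no camera call.
A pose or a line that the arm cannot do raises ctrl.MotionError and nothing moves.
- ctrl.sign_off(): hands the job in; it is judged then, once.
Readings, each from a call of its own:
- ctrl.current_t(): time.
- ctrl.current_q(): joint angles.
- ctrl.current_dq(): joint speeds.
- ctrl.current_effort(): joint torques, N m.
- ctrl.current_tool_pos(): TCP position.
- ctrl.current_eef_rot(): TCP orientation.
- ctrl.current_contact_force(): force on the tool from outside, world axes, zero at the start.
- ctrl.current_wrist_torque(): the same for the moment, N m.
- ctrl.current_grip_width(): opening from 0.0 (shut) to 1.0 (fully open).
- ctrl.current_grasp_force(): force on a finger pad.
Only numpy, scipy, OpenCV 4.12 (cv2) and the standard library are available. Lean on these libraries where they do the work, as an engineer would, in place of code of your own. Each camera call takes 0.05 s, during which the arm holds its last target. There are 200 camera calls.

## Working session

There is one attempt and no reset: what is moved stays moved. The work goes in short steps, each a Python script; the robot and the scene stay as the last script left them, time stands still between calls to the robot, and variables do not carry over. Pictures are saved under pics/ and viewed, at most 10 in all, crops included, and the job is handed in when it is done.

```bash
mkdir -p pics
python3 - <<'E'
from bench import ctrl
import cv2,numpy as np
np.set_printoptions(precision=4,suppress=True)
for n in("scene","top","wrist"):
    im=ctrl.read_camera(n); cv2.imwrite(f"pics/{n}0.png",im); print(n,ctrl.camera_params(n))
print(ctrl.current_eef_rot(),ctrl.current_t())
E
```

```text
scene {'fx': 459.23079823918636, 'fy': 459.23079823918636, 'cx': 279.9798801315808, 'cy': 213.4601445721279, 'pose': array([[ 0.5667, -0.6008,  0.5638,  1.2378],
       [ 0.8239,  0.4192, -0.3815, -0.3549],
       [-0.0072,  0.6807,  0.7325,  0.9395],
       [ 0.    ,  0.    ,  0.    ,  1.    ]])}
top {'fx': 387.88402956156114, 'fy': 387.88402956156114, 'cx': 272.6839337504846, 'cy': 210.22294239347235, 'pose': array([[-0.0105,  0.9863, -0.1648,  0.4225],
       [-0.9999, -0.0117, -0.0066,  0.0949],
       [-0.0084,  0.1647,  0.9863,  0.9884],
       [ 0.    ,  0.    ,  0.    ,  1.    ]])}
wrist {'fx': 332.27743177495506, 'fy': 332.27743177495506, 'cx': 283.8899312206368, 'cy': 210.5290829823514, 'T_tool_cam': array([[ 0.0004,  0.9656,  0.26  ,  0.0728],
       [ 1.    , -0.0004, -0.    ,  0.0007],
       [ 0.0001,  0.26  , -0.9656, -0.1697],
       [ 0.    ,  0.    ,  0.    ,  1.    ]])}
[[ 0.9474  0.3201 -0.0002]
 [ 0.3201 -0.9474  0.0009]
 [ 0.0001 -0.0009 -1.    ]] 0.15
```

View pics/top0.png

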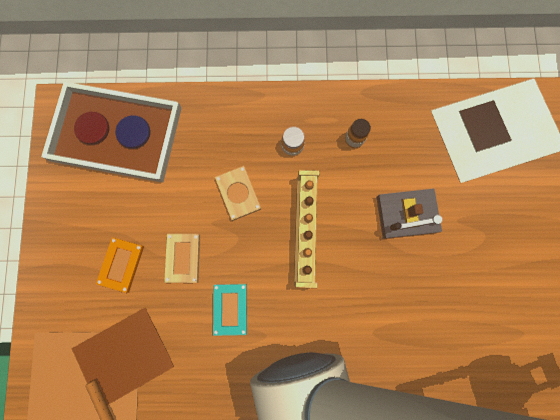

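View pics/scene0.png

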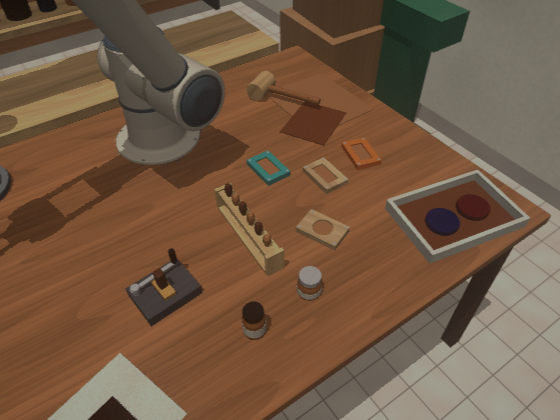

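The top view shows the holder at about (409,214), with the grey hub at (438,219) and the black knob at (396,227). The plain oblong template is at (182,258), the round one at (238,193), and the rack runs from (308,172) to (306,287). The jars are at (292,140) and (359,131). In the scene view the knob stands at (172,257) and the hub at (135,290).

```bash
cat > h.py <<'E'
from bench import ctrl
import cv2,numpy as np
np.set_printoptions(precision=4,suppress=True)
def cam(n):
    p=ctrl.camera_params(n)
    if n=="wrist":
        T=np.eye(4);T[:3,:3]=ctrl.current_eef_rot();T[:3,3]=ctrl.current_tool_pos();P=T@p["T_tool_cam"]
    else:P=p["pose"]
    return p,P
def ray(pP,uv):
    p,P=pP
    d=P[:3,:3]@np.array([(uv[0]-p["cx"])/p["fx"],-(uv[1]-p["cy"])/p["fy"],-1.])
    return P[:3,3],d
def onz(pP,uv,z):
    o,d=ray(pP,uv);return o+d*(z-o[2])/d[2]
def down(yaw): # tool y axis direction (closing) at yaw deg
    a=np.radians(yaw);y=np.array([np.cos(a),np.sin(a),0]);z=np.array([0,0,-1.]);return np.c_[np.cross(y,z),y,z]
E
python3 - <<'E'
from h import *
t=cam("top");s=cam("scene")
for n,uv,z in[("holder",(409,214),.03),("hub",(438,219),.053),("knob top",(396,227),.091),("tmpl",(182,258),.018),("round",(238,193),.018),("rack1",(309,174),.06),("rack2",(306,285),.06),("jar_low top",(293,135),.065),("jar_tall top",(361,127),.085),
 ("grip top",(416,210),.088)]:
    print(n,onz(t,uv,z))
print("scene hub",onz(s,(135,289),.053),"knob",onz(s,(171,251),.091),"tmpl",onz(s,(326,174),.018))
E
```

```text
holder [ 0.569  -0.2385  0.03  ]
hub [ 0.5524 -0.2999  0.053 ]
knob top [ 0.5295 -0.1851  0.091 ]
tmpl [0.4667 0.3284 0.018 ]
round [0.6303 0.1896 0.018 ]
rack1 [0.667  0.0107 0.06  ]
rack2 [0.3985 0.0247 0.06  ]
jar_low top [0.7663 0.0484 0.065 ]
jar_tall top [ 0.7771 -0.1171  0.085 ]
grip top [ 0.5694 -0.2354  0.088 ]
scene hub [ 0.5601 -0.2997  0.053 ] knob [ 0.5374 -0.1913  0.091 ] tmpl [0.4749 0.328  0.018 ]
```

The heights and sizes agree between the two views to within about 8 mm. Next I'll take close looks with the wrist camera over the holder and over the template.

Run:
```python
from h import *
import pickle
D={}
for n,p in[("hold",[.545,-.19,.25]),("tmpl",[.47,.36,.22])]:
    ctrl.goto(p,down(0)); ctrl.sleep(.2); c=cam("wrist"); im=ctrl.read_camera("wrist"); D[n]=(c,im)
    cv2.imwrite(f"pics/w_{n}.png",im); print(n,ctrl.current_t(),ctrl.current_q())
pickle.dump(D,open("D.pkl","wb"))
```

```text
hold 2.3167 [-25.1993  22.507   81.1516  -0.0019  76.3454 -25.1449]
tmpl 4.5667 [31.6224 25.2774 81.4526 -0.0031 73.2674 31.6643]
```

View pics/w_hold.png

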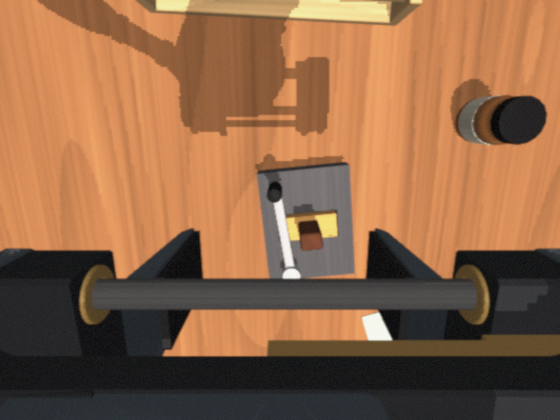

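View pics/w_tmpl.png

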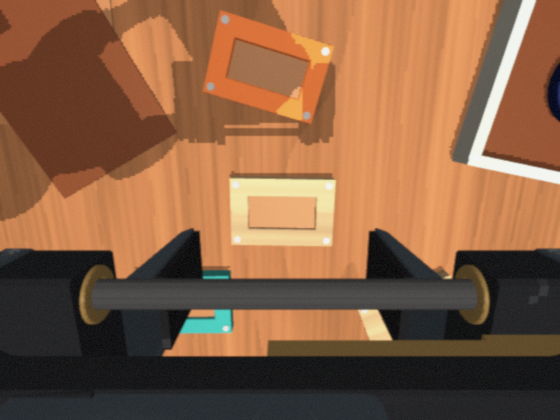

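The wrist view over the holder shows the block with top corners near (259,171), (348,164) and (354,275), the knob's top near (275,187), the hub at (291,274), the grip at (311,235) and the brass foot at (290–337, 212–240). The template view shows the plywood outline at (230–335, 178–246) and its window at (248–317, 196–229). The orange and turquoise templates are clearly separate.

Run:
```python
from h import *
import pickle
D=pickle.load(open("D.pkl","rb"))
def rect(c,m,z,name,im):
    k=max(cv2.findContours(m,cv2.RETR_EXTERNAL,cv2.CHAIN_APPROX_NONE)[0],key=cv2.contourArea)
    P=np.array([onz(c,q,z)[:2] for q in k[:,0]])
    r=cv2.minAreaRect((P*1000).astype(np.float32)); print(name,r,"px bbox",cv2.boundingRect(k)); cv2.drawContours(im,[k],-1,(255,0,255),1)
def roi(m,x0,y0,x1,y1):
    o=np.zeros_like(m);o[y0:y1,x0:x1]=m[y0:y1,x0:x1];return o
c,im=D["tmpl"];hsv=cv2.cvtColor(im,cv2.COLOR_BGR2HSV)
print("hsv frame",hsv[188,280],hsv[212,240],"window",hsv[212,280],"wood",hsv[165,280],hsv[212,350])
b=im[:,:,0].astype(int)
m=roi((((hsv[...,0]>=17)&(hsv[...,0]<35)&(hsv[...,2]>150))*255).astype(np.uint8),215,165,345,252)
o=im.copy()
rect(c,m,.018,"tmpl",o)
k=max(cv2.findContours(m,cv2.RETR_EXTERNAL,cv2.CHAIN_APPROX_NONE)[0],key=cv2.contourArea)
f=np.zeros_like(m);cv2.drawContours(f,[k],-1,255,-1)
w=cv2.morphologyEx(cv2.bitwise_and(f,255-m),cv2.MORPH_OPEN,np.ones((5,5)));rect(c,w,.018,"window",o)
c2,im2=D["hold"];hsv=cv2.cvtColor(im2,cv2.COLOR_BGR2HSV);o2=im2.copy()
m=roi((((hsv[...,2]<115)&(hsv[...,1]<90))*255).astype(np.uint8),250,155,362,279)
m=cv2.morphologyEx(m,cv2.MORPH_CLOSE,np.ones((3,3)));rect(c2,m,.03,"holder",o2)
m=roi((((hsv[...,0]>=18)&(hsv[...,0]<35)&(hsv[...,1]>110)&(hsv[...,2]>100))*255).astype(np.uint8),280,200,345,250);rect(c2,m,.038,"brass",o2)
for n,uv,z in[("hub",(291,274),.053),("knobtop",(275,187),.091),("griptop",(311,228),.088)]:print(n,onz(c2,uv,z))
v=np.hstack([cv2.resize(o2[155:285,245:365],None,fx=4,fy=4,interpolation=0)[:, :400],cv2.resize(o[165:255,220:345],None,fx=3,fy=3,interpolation=0)[:270] if 0 else cv2.copyMakeBorder(cv2.resize(o[165:255,220:345],None,fx=3,fy=3,interpolation=0),0,250,0,0,0)])
cv2.imwrite("pics/crop1.png",v);print(v.shape)
```

```text
hsv frame [ 24  81 242] [ 23  84 242] window [ 14 129 235] wood [ 12 151 205] [ 12 150 218]
tmpl ((467.648681640625, 329.68707275390625), (80.54468536376953, 120.32279968261719), 89.12512969970703) px bbox (229, 178, 107, 68)
window ((468.1333312988281, 328.40777587890625), (40.128326416015625, 79.52851867675781), 88.92669677734375) px bbox (248, 196, 69, 35)
holder ((556.7162475585938, -177.92979431152344), (116.04228210449219, 49.734771728515625), 32.61056900024414) px bbox (258, 163, 90, 54)
brass ((594.90380859375, -239.3273468017578), (26.7677001953125, 29.435056686401367), 5.475474834442139) px bbox (314, 213, 24, 25)
hub [ 0.5531 -0.2961  0.053 ]
knobtop [ 0.5357 -0.1822  0.091 ]
griptop [ 0.573  -0.2265  0.088 ]
(520, 775, 3)
```

View pics/crop1.png

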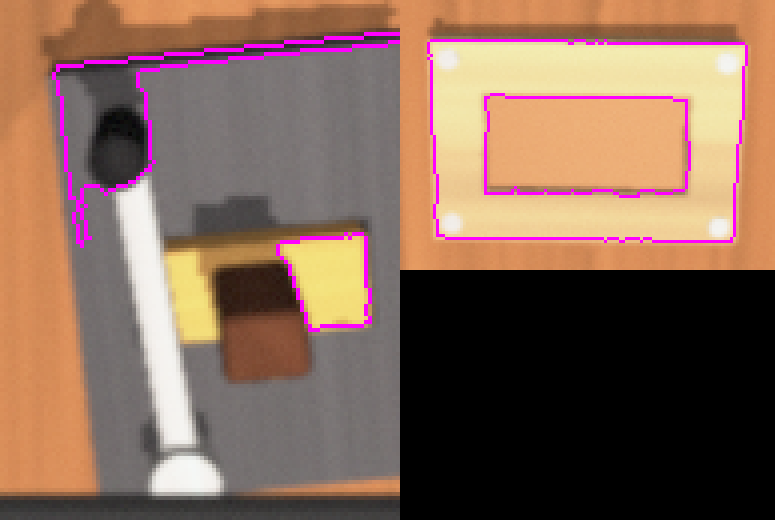

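The crop confirms the template: outline 120.3 x 80.5 mm and window 79.5 x 40.1 mm, as specified. The holder's edges tilt about 5°. The knob's top is the lower, greyer disc at px (274.5,195), the grip's top is the reddish patch at (311.5,241), and the hub's centre is at about (291.5,277). I'll recompute from these.

Run:
```python
from h import *
import pickle
c,im=pickle.load(open("D.pkl","rb"))["hold"]
X=lambda a,b,z:onz(c,(245+(a)/4-.4,155+b/4-.4),z)[:2]
hub=X(186,488,.053);kn=X(119,160,.091);g=X(266,346,.088);r=(X(366,234,.038)+X(371,326,.038))/2
tl=X(52,66,.03);print("hub",hub,"knob",kn,kn-hub,np.hypot(*(kn-hub)),np.degrees(np.arctan2(*(kn-hub)[::-1])))
print("grip",g,"foot right end",r, "holder TL corner",tl, "width foot",np.hypot(*(X(366,234,.038)-X(371,326,.038))))
for yaw in(4.5,5.5):
    a=np.radians(yaw);R=np.array([[np.cos(a),-np.sin(a)],[np.sin(a),np.cos(a)]])
    print(yaw,"centre by foot",r-R@[.035,0],"by hub",hub-R@[-.026,-.055],"by corner",tl-R@[-.055,.07],"knob",kn-R@[-.026,.055])
```

```text
hub [ 0.5532 -0.2995] knob [ 0.535 -0.19 ] [-0.0182  0.1095] 0.11099974845994254 99.45994222353002
grip [ 0.5734 -0.241 ] foot right end [ 0.6081 -0.2386] holder TL corner [ 0.5137 -0.175 ] width foot 0.02910585003839135
4.5 centre by foot [ 0.5732 -0.2414] by hub [ 0.5748 -0.2426] by corner [ 0.574  -0.2405] knob [ 0.5652 -0.2428]
5.5 centre by foot [ 0.5733 -0.242 ] by hub [ 0.5738 -0.2422] by corner [ 0.5751 -0.2394] knob [ 0.5661 -0.2422]
```

All the cues agree: holder centre (0.5735,-0.2416), yaw about 5.2°, and the lever starting about 4° off shut. Next I'll straddle the knob and swing it.

Run:
```python
from h import *
hub=np.array([.5532,-.2995])
def at(phi,z): a=np.radians(phi);return [*(hub+.11*np.array([np.cos(a),np.sin(a)])),z]
ctrl.goto(at(99.5,.15),down(9.5)); ctrl.command_gripper(.32)
print(ctrl.current_grip_width(), ctrl.move_l(at(99.5,.058),.1,contact_N=8))
f0=ctrl.current_contact_force()
for p in np.linspace(99.5,187.5,9)[1:]:
    ctrl.move_l(at(p,.058),.09,ori=down(p-90)); print(round(p),ctrl.current_contact_force()-f0)
ctrl.move_l(at(187.5,.17),.2); ctrl.command_gripper(.6)
ctrl.goto([.565,-.19,.25],down(5.2)); ctrl.sleep(.2)
import pickle
c=cam("wrist");im=ctrl.read_camera("wrist");pickle.dump((c,im),open("E.pkl","wb"))
cv2.imwrite("pics/w2.png",im[140:300,180:400].repeat(3,0).repeat(3,1));print(ctrl.current_t())
```

```text
0.3239545275852748 False
110 [-0.3519 -0.1554  0.9597]
122 [-0.3735 -0.0064 -0.8287]
132 [-0.252  -0.0155 -0.5728]
144 [-0.4167  0.0255  0.6205]
154 [-0.7147  0.8689  0.7349]
166 [-0.4138  0.5435  0.0815]
176 [-0.5909  0.225   0.5377]
188 [-0.457   1.2072  0.2782]
15.025
```

View pics/w2.png

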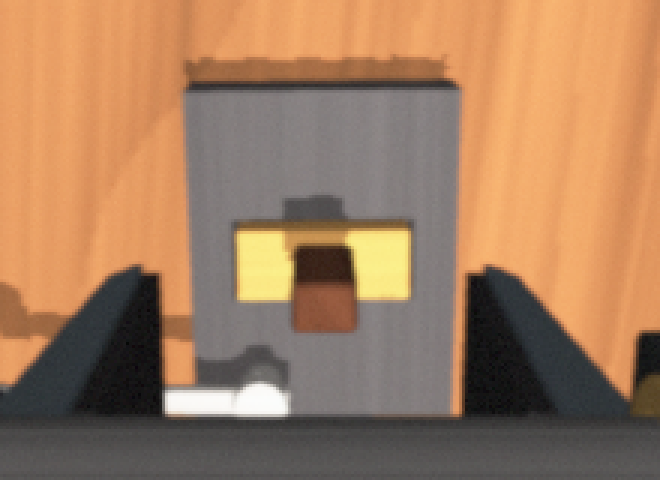

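The lever is open about 90°, and the stamp is free and aligned. In the crop the foot spans x 236–411 and y 228–300, and the grip's top is at about (326,308). Now I'll refine the centre, grasp, lift and carry.

Run:
```python
from h import *
import pickle
c,im=pickle.load(open("E.pkl","rb"))
X=lambda a,b,z:onz(c,(180+a/3-.3,140+b/3-.3),z)[:2]
C=[X(235,229,.038),X(411,229,.038),X(411,299,.038),X(238,301,.038)]
ctr=np.mean(C,0);g=X(325,308,.088);print("foot",ctr,"grip",g,"L",np.hypot(*(C[1]-C[0])),"W",np.hypot(*(C[2]-C[1])),"yaws",[np.degrees(np.arctan2(*(a-b)[::-1])) for a,b in((C[1],C[0]),(C[2],C[3]))])
best=(ctr+g)/2
assert np.hypot(*(ctr-[.5735,-.2416]))<.006
ctrl.goto([*best,.13],down(5.3))
ctrl.command_gripper(.5)
print(ctrl.move_l([*best,.048],.08,contact_N=10))
ctrl.command_gripper(0.); print("w",ctrl.current_grip_width()*91,"F",ctrl.current_grasp_force(),ctrl.current_contact_force(),ctrl.current_t())
```

```text
foot [ 0.5737 -0.2416] grip [ 0.5736 -0.2413] L 0.07006941695426017 W 0.029554922468584943 yaws [np.float64(5.230941626876696), np.float64(5.936062001972222)]
False
w 23.688608222769876 F 30.000467598438263 [-0.8873  0.1137  4.5664] 17.6083
```

Run:
```python
from h import *
import pickle
p=ctrl.current_tool_pos();f0=ctrl.current_contact_force()
ctrl.move_l([p[0],p[1],.21],.08); ctrl.sleep(.2)
print("lift",ctrl.current_contact_force()-f0,ctrl.current_grip_width()*91)
ctrl.goto([.468,.329,.21],down(-1)); ctrl.sleep(.2)
print(ctrl.current_grip_width()*91)
ctrl.move_l([.468,.329,.085],.1); ctrl.sleep(.3)
c=cam("wrist");im=ctrl.read_camera("wrist");sc=ctrl.read_camera("scene");t=ctrl.read_camera("top")
pickle.dump((c,im,cam("scene"),sc,t),open("F.pkl","wb"))
a=im[150:310,200:360];b=sc[100:260,230:430]
cv2.imwrite("pics/chk.png",np.hstack([cv2.resize(a,(400,400),interpolation=0),cv2.resize(b,(400,320),interpolation=0) if 0 else cv2.copyMakeBorder(cv2.resize(b,(400,320),interpolation=0),0,80,0,0,0)]))
print(ctrl.current_tool_pos(),ctrl.current_t())
```

```text
lift [ 0.5622 -0.6972 -7.419 ] 23.919299748796014
23.677876551768005
[0.468  0.329  0.0851] 24.1167
```

View pics/chk.png

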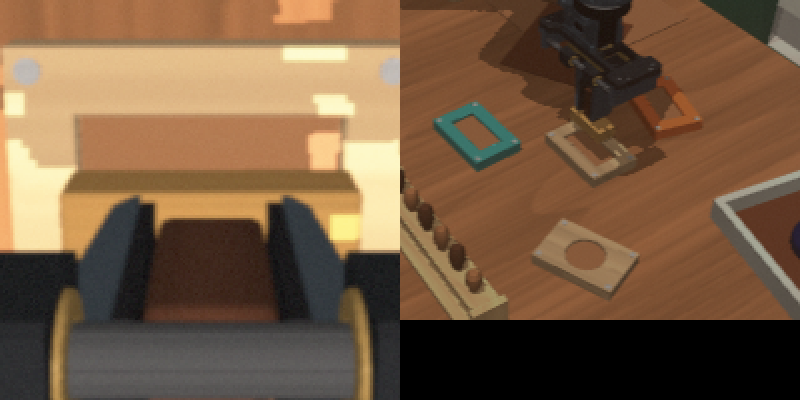

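The left crop shows the stamp squarely over the window. The foot's bottom edge runs (70–355, 172), the window's rim runs (77–345, 115), and the template's far edge is at row 45. I'll check the relative offsets numerically.

Run:
```python
from h import *
import pickle
c,im,_,sc,t=pickle.load(open("F.pkl","rb"))
X=lambda a,b,z:onz(c,(200+a/2.5-.3,150+b/2.5-.3),z)[:2]
print("foot bottom edge",X(70,172,.055),X(355,172,.055),"-> top edge",X(62,193,.075),X(360,193,.075))
print("window far corners",X(77,115,.018),X(345,115,.018),"template far edge mid",X(210,44,.018))
print("screws",X(26,71,.018),X(394,71,.018))
```

```text
foot bottom edge [0.433 0.343] [0.5044 0.3418] -> top edge [0.4345 0.3439] [0.5022 0.3428]
window far corners [0.4294 0.3495] [0.5076 0.3482] template far edge mid [0.4685 0.3696]
screws [0.4154 0.3627] [0.5213 0.3609]
```

The window is centred at (0.4685, 0.3294) and the stamp at (0.4685, about 0.328). Their yaws match, so I'll shift 1 mm in y, descend and verify.

Run:
```python
from h import *
ctrl.move_l([.4683,.3301,.085],.05); f0=ctrl.current_contact_force()
print(ctrl.move_l([.4683,.3301,.058],.03,contact_N=6)); ctrl.sleep(1)
print(ctrl.current_tool_pos(),ctrl.current_contact_force()-f0,ctrl.current_grip_width()*91,abs(ctrl.current_dq()).max(),ctrl.current_t())
s=ctrl.read_camera("scene");t=ctrl.read_camera("top")
cv2.imwrite("pics/fin.png",np.hstack([cv2.resize(s[110:230,260:400],(420,360)),cv2.resize(t[110:300,270:470],(380,361))[:360]]))
```

```text
False
[0.4683 0.3301 0.058 ] [-0.3909 -0.8417  0.0486] 23.70007466765693 0.10817876745694734 26.4167
```

View pics/fin.png

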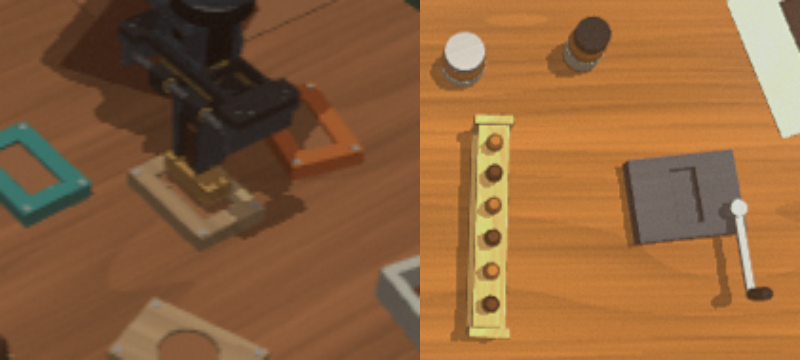

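The stamp hovers level just above the window in the left half, around (195,180). On the right, the lever is open with its knob at (760,293), the socket is empty, and the jars and rack are undisturbed.

```bash
python3 -c "
from bench import ctrl
print(ctrl.sign_off())"
```

```text
the job is handed in; nothing more can be done
None
```

I swung the lever open about a quarter turn and handed the job in with the stamp held upright and still about 1 cm above the oblong template, centred over and aligned with the window to about 1 mm and 1°, at 26 s of the 59 s allowed.

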